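# Load a nest plate into the slotted rack with the tilting tray

### The arm

A 7-joint arm with a two-finger parallel gripper is mounted at the origin on the work surface. World frame = base frame: x ahead of the robot, y to its left, z up, the work surface at z = 0. Lengths are in m, angles in rad, forces in N, time in s.
With the tool pointing down it reaches from about 0.4 to 0.875 m from the base axis. Payload 19.3 kg.
Tool frame: the origin (TCP) lies on the centre line of the jaws, within the pads' length; the fingertips stand 14 mm ahead of it and the grasp point (between the pads) lies 5 mm behind it; z points along the fingers, y is the line along which they close (so a half turn about z gives the same grasp; the last joint's range is limited). The gripper opens to 85 mm and grips with 20 to 120 N. Pads are 22 mm wide; open, the fingers measure 114 mm over their backs; the gripper's body (76 mm by 85 mm) begins 54 mm behind the grasp point. The pads swing forward as they close: fully open they stand 13 mm farther back than shut.
Start: joints at [1.059, 0.521, -0.036, 1.599, 0.021, 1.021, -0.113], TCP at [0.267, -0.565, 0.221] pointing down, gripper open.
Joint ranges: [-2.91, 2.91], [-0.3, 2.13], [-1.5, 1.42], [0.17, 2.43], [-1.26, 4.41], [0.16, 1.93], [-2.52, 2.52]. Speed limits (rad/s): [1.89, 1.89, 2.39, 2.39, 3.01, 3.01, 3.01].

### API

Orientations are given as [roll, pitch, yaw] about the fixed x, y, z axes, in that order (R = Rz(yaw) Ry(pitch) Rx(roll)).
In Python, from workcell import bot, grab_frame, regions_of gives the robot as it stands. The module is installed in compiled form; this text tells all that it offers.
- The arm moves only by the tool play_rows, never from a script. Its argument "plan" is a list of rows, each a list of 3 entries, a list of its own where there are three numbers: the shift along the tool's x, y, z in units of 2.5 cm (1.0 is 2.5 cm), then the turn, a rotation vector about the tool's x, y, z in units of 0.15 rad (1.0 is 0.15 rad), then the closure, from -1 (fully open) to 1 (shut). In form: [[[tx, ty, tz], [rx, ry, rz], jaw], ...]. A call has 1 to 20 rows; each row shifts and turns the commanded pose from where the row before left it, along the tool's axes as they then stand; what a row does not reach is not made up. A row lasts 1/8 s, in which the tool goes at most 62.5 mm and 10.7 degrees, less where a joint would pass 70% of its speed; a pose out of reach is approached as far as the arm can. A call with a number of a shift or a turn outside -1 to 1 is refused whole. A call with a gripper value outside its range is refused whole. The fingers move at their own pace and stop on an object; "newtons" is the grip in N (left out, the last holds). Time passes only in rows, so rows that do not move let the fingers close. It gives the time, the measured TCP pose, the force, the opening and the grip force at its end, in the units of the state.
- bot.observe(): the state, without advancing time (a new reading comes with each control period).
- grab_frame(name): name is "scene" or "side" or "wrist"; returns a dict with "pixels" (400x640x3 uint8, red, green, blue), "depth" (400x640 float32, m along the optical axis (not along the pixel's ray), 0 where there is no reading), "camera_matrix" (3x3 intrinsics, pixels), "R" (3x3) and "t" (3): a world point X has camera coordinates R X + t. Camera axes: x right, y down, z forward; pixel columns grow to the right and rows downward; lengths in m; the calibration is good to about 2 mm. The wrist camera is an equidistant fisheye: a pixel r from the principal point sees the ray r / f radians off the axis. A picture is of the moment at which its call begins.
- bot.job_done(): hands the job in; it is judged then, once.
Trained networks look in the newest picture that a camera, given by its name, has taken for a name from the list of things; names that differ only in an ending like _2 or _b are one class to them, and where a whole thing is asked for, a point or a joint stands for the part that bears it (a point fixed in the world has none). Each returns a list of dicts, best first, with "p" (0 to 1); they miss things now and then, are a little off and sometimes report something else, mostly with a low value. They report only what shows in the picture. A call takes as long as a camera call. They do not tell look-alikes from the thing itself.
- regions_of(thing, camera): "mask" (400x640 bool, what is visible of it) and "box" ([left, top, right, bottom] in pixels, round what is visible of it).
The state is a dict: "clock": time; "qpos": joint angles; "qd": joint speeds; "joint_efforts": joint torques, N m; "position": TCP position; "tool_rot": TCP orientation; "force": force on the tool from outside, world axes, zero at the start; "moment": the same for the moment, N m; "grip_width": finger opening in m; "finger_force": force on a finger pad.
Only numpy, scipy, OpenCV 4.12 (cv2) and the standard library are available. Lean on these libraries where they do the work, as an engineer would, in place of code of your own. Each camera call takes 0.05 s, during which the arm holds its last target. There are 200 camera calls.

### The job

Swing the loading tray fully up with its side lever so that the metal nest plate lying on it stands on edge, and slide the standing plate along the tray into the empty slot of the rack until it is fully home against the end stop. Then swing the lever back so that the tray lies fully flat again. Leave the two plates already in the rack and the other things around where they are.

Things in the scene. Friction and masses are not known exactly. Their poses are not given: they have to be found in the camera images.
- loader: Fixed plate loader: dark blue base 260 (x) x 420 (y) x 12 mm with a tilting tray (y -165 to +25 mm) and, beside it, a white 3-slot rack (y +30 to +185). Origin on the table straight below the tray's hinge line, which runs along y at 45 mm height; z up. A grey bar at x = -98, 44.5 mm high, props the flat plate's overhang.
- tray (a joint): Tray hinge, rad: 0 = flat (free edge to loader -x), 1.396 = fully up, leaning 10 degrees back to -x. Aluminium, reaches 75 mm from the hinge, 190 mm along y. Along the hinge is an 18 mm lip (4 mm end ridge) on which the plate stands when raised, showing 35 mm above the tray. Stiff hinge: the tray stays up until pushed back down.
- plate: Aluminium nest plate to load, 110 (x) x 150 (y) x 10 (z) mm, 0.45 kg, flat on the tray at the start; origin: centre of its underside, z through its thickness. It slides onto the lip as the tray rises. Home in the slot, its leading end is on the stop and its origin at loader x -11, y +110 mm, 98 mm above the table.
- slot_mouth (a point): Middle of the entrance of the empty middle slot, in a standing plate's mid-plane at half its height (99 mm above the table), loader y = +30 mm. Slots run along loader y, lean 10 degrees like the raised tray and lie 38 mm apart; 14 mm wide, flared mouth, walls 60 mm high. The middle one is in line with the raised tray.
- slot_stop (a point): On the face of the rack's end stop (loader y = +185 mm, stop about 85 mm high), same height and plane as slot_mouth.
- stored_front: Like plate, already standing in the slot on the loader's -x side; origin at the centre of its underside (largest face towards -x).
- stored_back: Like plate, already standing in the slot on the loader's +x side.
- horn: Steel stepped welding horn, standing on the loader's base behind the tray (+x side), 48 mm across, 95 mm high; origin under its centre.
- driver: Screwdriver 130 mm long lying on the loader's base in front of the rack (-x side).
- bottle: White bottle, 60 mm across, 150 mm high, on the table.
- blank_bin: Clear open bin 160 x 120 x 60 mm on the table.
- blanks: Stack of white blanks 120 x 80 x 36 mm on the table.
- cup: Steel cup 72 mm across, 80 mm high, on the table.
- wrench: Wrench 160 mm long on the table.
- lever_grip (a point): Centre of the black grip of the tray's lever: a freely turning sleeve 26 mm across, 44 mm long along loader y, at the end of a 12 mm rod 100 mm from the hinge line. The lever turns with the tray, in the plane loader y = -200 mm (end away from the rack). It leans 45 degrees from vertical to loader -x when the tray is flat, 35 degrees to +x when it is up.
Mind the look-alikes: they are no part of the job. Leave any blue, green or turquoise look-alike of the plate alone.

How it is judged:
By the outcome, as a careful person would: the job done as asked, in the order asked, and still so for the second after the job is handed in, with the robot touching nothing.
It also fails if it takes over 58 s, if anything falls off the work surface, if the arm or the gripper's body presses on something with over 40 N, if the wrist force passes 120 N, or if a joint passes its speed limit or range.

## Working session

There is one attempt and no reset: what is moved stays moved. The work goes in short steps, Python scripts to look and compute and a tool call to move; the robot and the scene stay as the last step left them, time stands still between calls to the robot, and variables do not carry over. Pictures are saved under pics/ and viewed, at most 10 in all, crops included, and the job is handed in when it is done.

Besides the shell and the picture viewer there is one more tool, called after "Emit:" as name([rows], argument=value, ...), one row to a line, values as JSON. play_rows: Moves the arm, as the interface text tells. Its arguments: {"type":"object","properties":{"plan":{"type":"array"},"newtons":{"type":"number"}},"required":["plan"]}

```bash
mkdir -p pics; ls; cat > h.py <<'E'
import numpy as np, cv2
from workcell import bot, grab_frame, regions_of
def cloud(f):
    K=f["camera_matrix"];d=f["depth"];v,u=np.mgrid[0:400,0:640]
    c=np.stack([(u-K[0,2])/K[0,0]*d,(v-K[1,2])/K[1,1]*d,d],-1)
    return (c-f["t"])@f["R"]   # R^T(c-t)
def save(f,n): cv2.imwrite("pics/"+n,f["pixels"][...,::-1])
E
python3 - <<'E'
from h import *
print(bot.observe())
a=grab_frame("scene");b=grab_frame("side")
im=np.vstack([a["pixels"],b["pixels"]])[...,::-1]
cv2.imwrite("pics/a.png",a["pixels"][...,::-1]);cv2.imwrite("pics/b.png",b["pixels"][...,::-1])
np.savez("f0.npz",ca=cloud(a),cb=cloud(b),a=a["pixels"],b=b["pixels"])
for n,f in(("scene",a),("side",b)):
  c=cloud(f)
  for th in["loader","tray","plate","lever_grip","stored_front","stored_back","horn","driver","bottle"]:
    for r in regions_of(th,n)[:3]:
      p=c[r["mask"]&(f["depth"]>0)]
      print(n,th,round(r["p"],2),r["box"],np.median(p,0).round(3) if len(p) else 0)
E
```

```text
pics
{'clock': 0.0, 'qpos': array([ 1.05881361,  0.52201446, -0.03632694,  1.59995564,  0.02119227,
        1.02110592, -0.11279257]), 'qd': array([-8.73113152e-04, -1.32252897e-06,  5.12252135e-04, -6.70607415e-04,
        1.32619298e-03, -1.60998142e-03,  1.71820771e-03]), 'joint_efforts': array([ 1.07505534e-04, -9.27126861e+01,  1.97986096e+00, -3.69940174e+01,
        1.77445990e-02,  8.09024263e-03, -7.95985511e-05]), 'position': array([ 0.26704995, -0.56471437,  0.22044422]), 'tool_rot': array([-3.14049626e+00,  7.10680180e-05,  4.41774824e-01]), 'force': array([ 0.75350691,  0.45279375, -0.08121744]), 'moment': array([-0.01550788, -0.01183335, -0.03202537]), 'finger_force': 0.0, 'grip_width': 0.08551702272320266}
scene loader 0.64 [244.3, 206.9, 380.9, 285.5] [ 0.62  -0.049  0.013]
scene tray 0.57 [247.4, 204.5, 323.6, 244.2] [ 0.554 -0.184  0.055]
scene plate 0.91 [167.4, 154.0, 215.7, 189.5] [ 0.259 -0.487  0.009]
scene plate 0.76 [268.5, 203.8, 316.6, 233.4] [ 0.506 -0.119  0.054]
scene plate 0.75 [236.0, 148.3, 273.3, 186.8] [ 0.235 -0.259  0.009]
scene lever_grip 0.69 [2
[... 378 characters left out ...]
.536 0.024 0.015]
side tray 0.93 [304.0, 156.4, 351.5, 214.2] [ 0.552 -0.192  0.056]
side plate 0.95 [384.0, 198.6, 423.4, 223.3] [ 0.248 -0.251  0.01 ]
side plate 0.9 [302.6, 285.5, 336.9, 330.5] [0.242 0.259 0.01 ]
side plate 0.74 [408.1, 156.3, 437.8, 190.4] [ 0.272 -0.459  0.009]
side stored_front 0.61 [276.6, 196.3, 303.7, 227.0] [0.52  0.061 0.132]
side stored_back 0.68 [258.7, 182.9, 290.0, 209.7] [0.596 0.057 0.143]
side stored_back 0.68 [358.5, 156.3, 394.4, 184.5] [ 0.422 -0.36   0.034]
side horn 0.45 [280.7, 168.1, 294.4, 186.4] [ 0.66  -0.082  0.059]
side driver 0.62 [289.4, 220.4, 314.7, 244.1] [0.458 0.048 0.034]
side bottle 0.97 [249.5, 274.2, 268.3, 311.1] [0.402 0.371 0.093]
```

```bash
python3 - <<'E'
from h import *
a=cv2.imread("pics/a.png")[140:300,150:450];b=cv2.imread("pics/b.png")[140:340,220:460]
a=cv2.resize(a,(780,416),interpolation=3);b=cv2.resize(b,(720,600),interpolation=3)
cv2.imwrite("pics/a1.png",a);cv2.imwrite("pics/b1.png",b)
E
```

```text
(no output)
```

View pics/a1.png

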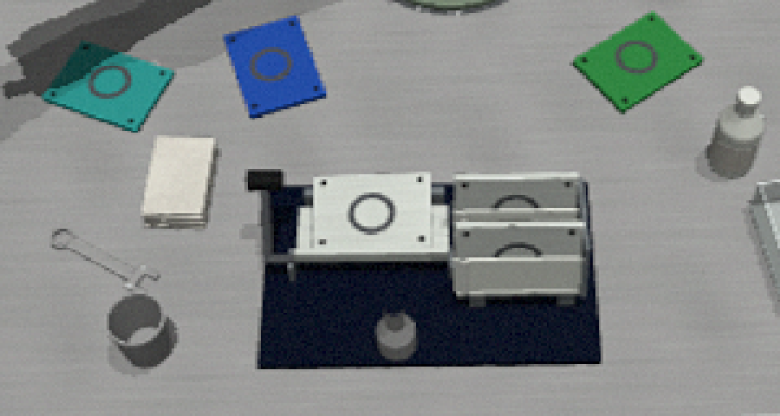

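View pics/b1.png

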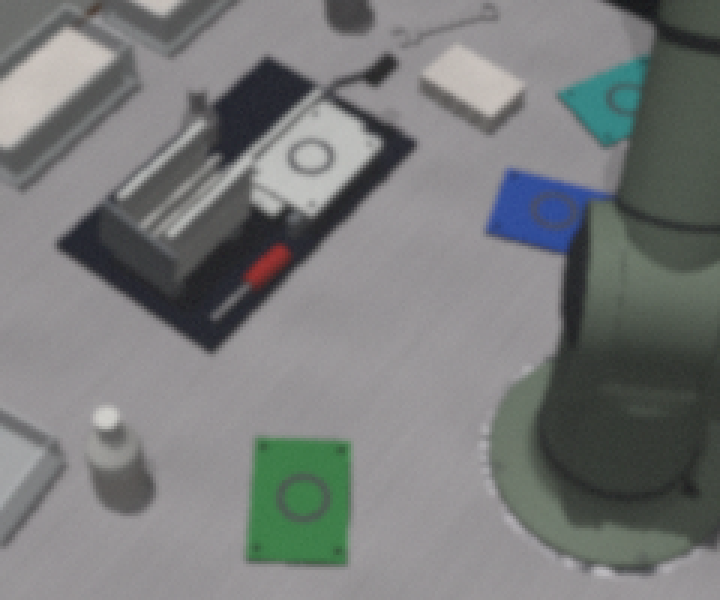

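The plate to load is the silvery one on the tray, at scene pixel (292,219). The turquoise (192,172), blue (255,166) and green (395,164) ones are the look-alikes, and the crop confirms this. The black lever grip is at about scene (251,209) and side (347,162). Next I'll fit the loader pose.

```bash
python3 - <<'E'
from h import *
z=np.load("f0.npz");P=[]
for k in"ab":
    im=z[k].astype(int);c=z["c"+k]
    m=(im[...,2]-im[...,0]>12)&(im.sum(-1)<170)&(abs(c[...,2]-.012)<.012)&(c[...,0]>.4)&(c[...,0]<.85)&(abs(c[...,1]+.05)<.3)
    n,l,s,_=cv2.connectedComponentsWithStats(cv2.morphologyEx(m.astype(np.uint8),cv2.MORPH_CLOSE,np.ones((3,3))))
    i=1+s[1:,4].argmax();q=c[m&(l==i)];P.append(q)
    for Q in([q] if k=="a" else [q,np.vstack(P)]):
        (cx,cy),wh,ang=cv2.minAreaRect(Q[:,:2].astype(np.float32)*1000);print(k,len(Q),cx,cy,wh,ang,np.median(Q[:,2]))
    # black grip: dark, z 0.09..0.14
    g=(im.sum(-1)<140)&(c[...,2]>.09)&(c[...,2]<.135)&(c[...,0]>.45)&(c[...,0]<.65)&(c[...,1]<-.2)&(c[...,1]>-.35)
    print("grip",g.sum(),c[g].mean(0).round(4),c[g].min(0),c[g].max(0),np.argwhere(g).mean(0))
    # white plate top
    w=(c[...,2]>.05)&(c[...,2]<.065)&(im.min(-1)>110)&(c[...,0]>.4)&(c[...,0]<.62)&(c[...,1]<-.02)&(c[...,1]>-.28)
    (cx,cy),wh,ang=cv2.minAreaRect(c[w][:,:2].astype(np.float32)*1000);print("plate",w.sum(),cx,cy,wh,ang,np.median(c[w][:,2]))
    s=(c[...,2]>.14)&(c[...,2]<.17)&(c[...,0]>.45)&(c[...,0]<.7)&(c[...,1]>-.03)&(c[...,1]<.16)
    print("stored tops",s.sum(),c[s].min(0),c[s].max(0))
E
```

```text
a 3710 622.81982421875 -48.96195983886719 (416.7174377441406, 159.3579559326172) 89.14502716064453 0.011228669108352818
grip 90 [ 0.4995 -0.2457  0.1226] [ 0.48757341 -0.26487143  0.09086495] [ 0.51699218 -0.22526374  0.13462928] [209.14444444 250.93333333]
plate 1225 510.49725341796875 -139.09762573242188 (229.21603393554688, 127.42807006835938) 88.65753173828125 0.055054196047619276
stored tops 481 [ 0.51393425 -0.01647353  0.14010514] [0.62113888 0.13461022 0.16508746]
b 1 653.275390625 -217.37619018554688 (0.0, 0.0) 0.0 0.012289249964930398
b 3711 622.81982421875 -48.96195983886719 (416.7174377441406, 159.3579559326172) 89.14502716064453 0.011230548524974298
grip 23 [ 0.4899 -0.2356  0.1255] [ 0.48230176 -0.25538765  0.11647509] [ 0.50102228 -0.2218354   0.13307688] [163.34782609 346.08695652]
plate 868 513.6818237304688 -128.21023559570312 (205.0673370361328, 129.30398559570312) 88.90433502197266 0.05576166953607638
stored tops 294 [ 0.51211239 -0.01568232  0.14001785] [0.62045553 0.14286464 0.16767067]
```

Emit:
play_rows([
  [[0,0,-0.15],[0,0,-0.93],1],
  [[0,0,-0.15],[0,0,-0.93],1],
  [[0,0,-0.15],[0,0,-0.93],1],
  [[0,0,-0.15],[0,0,-0.93],1],
  [[0,0,-0.15],[0,0,-0.93],1],
  [[0,0,-0.15],[0,0,-0.93],1],
  [[0,0,-0.15],[0,0,-0.93],1],
  [[0,0,-0.15],[0,0,-0.92],1],
  [[1,0.62,0],[0,0,0],1],
  [[1,0.62,0],[0,0,0],1],
  [[1,0.62,0],[0,0,0],1],
  [[1,0.62,0],[0,0,0],1],
  [[1,0.62,0],[0,0,0],1],
  [[1,0.62,0],[0,0,0],1],
  [[1,0.62,0],[0,0,0],1],
  [[1,0.62,0],[0,0,0],1],
  [[1,0.62,0],[0,0,0],1],
  [[1,0.62,0],[0,0,0],1],
  [[1,0.62,0],[0,0,0],1],
  [[1,0.62,0],[0,0,0],1],
])

```text
clock: 3.5
position: [0.458, -0.267, 0.2511]
tool_rot: [3.141, 0.0, 1.556]
force: [-0.1, 0.1, 0.1]
grip_width: 0.0001
finger_force: 0.0
```

```bash
python3 - <<'E'
from h import *
o=bot.observe();print(o["clock"],o["position"],o["tool_rot"],o["qpos"].round(2),o["grip_width"])
f=grab_frame("wrist");save(f,"w1.png");K=f["camera_matrix"];print(K[0,0],K[0,2],K[1,2],f["depth"].max())
R,t=f["R"],f["t"]
def proj(X):
    c=R@X+t;th=np.arctan2(np.hypot(c[0],c[1]),c[2]);a=np.arctan2(c[1],c[0]);return K[0,2]+K[0,0]*th*np.cos(a),K[1,2]+K[1,1]*th*np.sin(a)
th=-.0149;O=np.array([.571,-.049,0]);L=lambda p:O+np.array([[np.cos(th),-np.sin(th),0],[np.sin(th),np.cos(th),0],[0,0,1]])@(np.array(p)/1000)
im=cv2.imread("pics/w1.png")
for p in[(-70.7,-200,115.7),(-70.7,-178,115.7),(-70.7,-222,115.7),(-130,-210,12),(130,-210,12),(-130,210,12),(130,210,12),(-75,-165,45),(-75,25,45)]:
    u=proj(L(p));print(p,np.round(u,1));cv2.drawMarker(im,tuple(int(round(v)) for v in u),(0,0,255),0,8)
cv2.imwrite("pics/w1m.png",im)
E
```

```text
3.5 [ 0.4580047  -0.26697081  0.25110798] [3.14143266e+00 1.93192604e-04 1.55614635e+00] [ 0.74  0.36 -0.42  1.8   0.17  1.02  0.24] 5.94968232221192e-05
309.70691628693146 317.7151868782282 189.9792090279205 1.4654104
(-70.7, -200, 115.7) [358.9 156.8]
(-70.7, -178, 115.7) [359.5 133.9]
(-70.7, -222, 115.7) [358.1 179. ]
(-130, -210, 12) [302.  148.3]
(130, -210, 12) [486.3 152.4]
(-130, 210, 12) [ 303.3 -131.5]
(130, 210, 12) [ 475.4 -108.7]
(-75, -165, 45) [347.9 115.1]
(-75, 25, 45) [347.5 -39.3]
```

View pics/w1m.png

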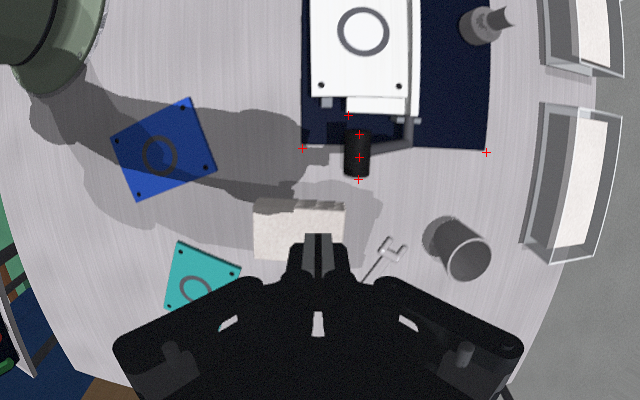

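The wrist picture shows the grip at about (357,154), within 2 mm of where I predicted it. The base corners match too, and the plate's near edge is at row 97. The pose is good enough, so I'll descend on the -x side of the grip.

Emit:
play_rows([
  [[0.11,0,0.85],[0,0,0],1],
  [[0.11,0,0.85],[0,0,0],1],
  [[0.11,0,0.85],[0,0,0],1],
  [[0.11,0,0.85],[0,0,0],1],
  [[0.11,0,0.85],[0,0,0],1],
  [[0.11,0,0.87],[0,0,0],1],
  [[0,0.2,0],[0,0,0],1],
  [[0,0.1,0],[0,0,0],1],
  [[0,0,0],[0,0,0],1],
])

```text
clock: 4.68
position: [0.4659, -0.2516, 0.1238]
tool_rot: [3.14, 0.001, 1.556]
force: [-0.5, 0.3, -0.7]
grip_width: -0.0001
finger_force: 0.0
```

Emit:
play_rows([
  [[0,0.12,0],[0,0,0],1],
  [[0,0.257,-0.236],[0,0,0],1],
  [[0,0.277,-0.213],[0,0,0],1],
  [[0,0.294,-0.187],[0,0,0],1],
  [[0,0.31,-0.161],[0,0,0],1],
  [[0,0.322,-0.134],[0,0,0],1],
  [[0,0,0],[0,0,0],1],
])

```text
clock: 5.55
position: [0.5054, -0.2517, 0.1464]
tool_rot: [3.141, -0.0, 1.557]
force: [-0.6, -0.7, -1.6]
grip_width: -0.0
finger_force: 0.0
```

```bash
python3 - <<'E'
from h import *
f=grab_frame("wrist");a=grab_frame("scene")
cv2.imwrite("pics/m1.png",np.hstack([cv2.resize(f["pixels"][0:260,230:530],(400,347)),cv2.resize(a["pixels"][170:300,230:380],(400,347))])[...,::-1])
E
```

```text
(no output)
```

View pics/m1.png

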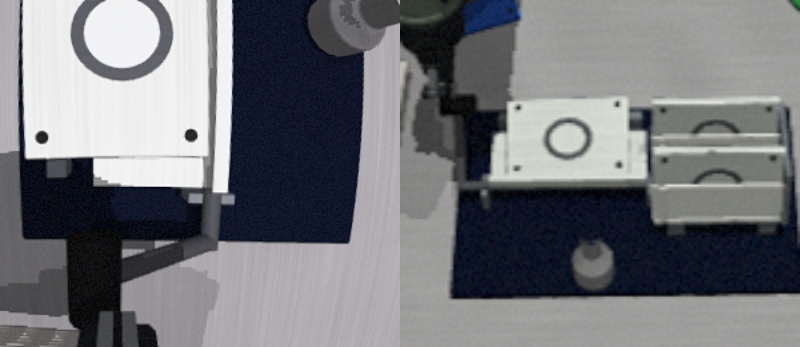

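The finger passed just over the sleeve: it is thinner than I assumed and the tray hasn't moved. In the picture the grip is at crop (95,270) with the tray still flat. I'll back off, lower again and push horizontally until I feel contact.

Emit:
play_rows([
  [[0,-0.5,-0.2],[0,0,0],1],
  [[0,-0.9,0],[0,0,0],1],
  [[0,-0.4,0.3],[0,0,0],1],
  [[0,0,0.85],[0,0,0],1],
  [[0,0.2,0],[0,0,0],1],
  [[0,0.2,0],[0,0,0],1],
  [[0,0.2,0],[0,0,0],1],
  [[0,0.1,0],[0,0,0],1],
  [[0,0,0],[0,0,0],1],
])

```text
clock: 6.78
position: [0.4775, -0.2515, 0.1227]
tool_rot: [3.141, 0.0, 1.556]
force: [-0.7, -0.3, 0.3]
grip_width: -0.0001
finger_force: 0.0
```

Emit:
play_rows([
  [[0,0.1,0],[0,0,0],1],
  [[0,0.1,0],[0,0,0],1],
  [[0,0.1,0],[0,0,0],1],
  [[0,0,0],[0,0,0],1],
])

```text
clock: 7.28
position: [0.485, -0.2516, 0.1225]
tool_rot: [3.141, -0.0, 1.556]
force: [0.1, -0.3, -0.2]
grip_width: 0.0001
finger_force: 0.0
```

```bash
python3 - <<'E'
from h import *
f=grab_frame("wrist");K=f["camera_matrix"];R,t=f["R"],f["t"];d=f["depth"]
v,u=np.mgrid[0:400,0:640];dx=(u-K[0,2])/K[0,0];dy=(v-K[1,2])/K[1,1];r=np.hypot(dx,dy)+1e-9
tt=np.tan(np.clip(r,0,1.45));c=np.stack([dx/r*tt*d,dy/r*tt*d,d],-1);W=(c-t)@R
print("cam",-R.T@t)
im=f["pixels"].astype(int)
m=(im.sum(-1)<150)&(W[...,2]>.095)&(W[...,2]<.135)&(W[...,1]>-.30)&(W[...,1]<-.2)&(W[...,0]>.45)&(W[...,0]<.56)&(v<260)
print(m.sum(),np.percentile(W[m],[2,50,98],axis=0).round(4))
for y in(-.235,-.245,-.255,-.265):
    q=W[m&(abs(W[...,1]-y)<.004)]; 
    if len(q):print(y,q.min(0).round(4),q.max(0).round(4))
cv2.imwrite("pics/w2.png",cv2.resize(f["pixels"][60:320,200:480],(700,600),interpolation=3)[...,::-1] if False else cv2.resize(f["pixels"][60:300,200:500],(750,600),interpolation=3)[...,::-1])
E
```

```text
cam [ 0.48587896 -0.17398246  0.27516383]
2837 [[ 0.4829 -0.258   0.0989]
 [ 0.4965 -0.2346  0.1254]
 [ 0.5178 -0.2227  0.129 ]]
-0.235 [ 0.4819 -0.239   0.1143] [ 0.5075 -0.231   0.1297]
-0.245 [ 0.4822 -0.249   0.095 ] [ 0.5228 -0.241   0.1296]
-0.255 [ 0.4994 -0.2587  0.1208] [ 0.5056 -0.251   0.1281]
-0.265 [ 0.5014 -0.2641  0.1162] [ 0.5064 -0.261   0.1259]
```

View pics/w2.png

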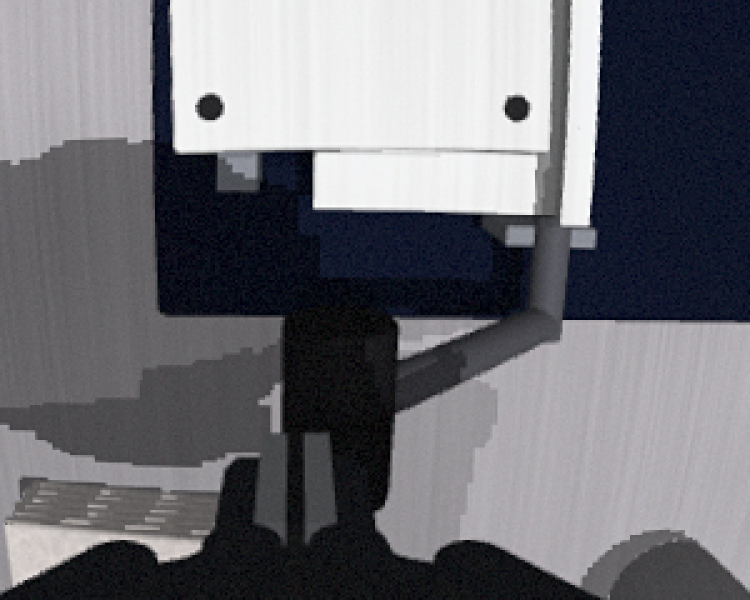

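```bash
python3 - <<'E'
from h import *
f=grab_frame("wrist");K=f["camera_matrix"];R,t=f["R"],f["t"];d=f["depth"];print(R.round(3),bot.observe()["position"])
v,u=np.mgrid[0:400,0:640];dx=(u-K[0,2])/K[0,0];dy=(v-K[1,2])/K[1,1];r=np.hypot(dx,dy)+1e-9
tt=np.tan(np.clip(r,0,1.45));c=np.stack([dx/r*tt*d,dy/r*tt*d,d],-1);W=(c-t)@R
for rr in(200,215,228,231,234,240,250,260):print(rr,[(cc,*W[rr,cc].round(3)) for cc in(306,312,318,324,330,336,342,350)])
E
```

```text
[[ 1.    -0.015  0.   ]
 [-0.015 -0.953  0.302]
 [-0.004 -0.302 -0.953]] [ 0.48473847 -0.25160793  0.12248687]
200 [(306, np.float64(0.473), np.float64(-0.271), np.float64(0.0)), (312, np.float64(0.479), np.float64(-0.271), np.float64(0.0)), (318, np.float64(0.485), np.float64(-0.227), np.float64(0.125)), (324, np.float64(0.488), np.float64(-0.227), np.float64(0.126)), (330, np.float64(0.491), np.float64(-0.226), np.float64(0.128)), (336, np.float64(0.494), np.float64(-0.226), np.float64(0.128)), (342, np.float64(0.497), np.float64(-0.226), np.float64(0.127)), (350, np.float64(0.501), np.float64(-0.226), np.float64(0.128))]
215 [(306, np.float64(0.473), np.float64(-0.286), np.float64(-0.0)), (312, np.float64(0.479), np.float64(-0.286), np.float64(-0.001)), (318, np.float64(0.485), np.float64(-0.236), np.float64(0.124)), (324, np.float64(0.488), np.float64(-0.235), np.float64(0.126)), (330, np.float64(0.491), np.float64(-0.234), np.float64(0.128)), (336, np.float64(0.494), np.float64(-0.234), np.float64(0.128)), (342, np.float64(0.497), np.float64(-0.234), np.float64(0.128)), (350, np
[... 2484 characters left out ...]
t64(0.493), np.float64(-0.245), np.float64(0.146)), (342, np.float64(0.496), np.float64(-0.244), np.float64(0.147)), (350, np.float64(0.502), np.float64(-0.256), np.float64(0.125))]
260 [(306, np.float64(0.48), np.float64(-0.24), np.float64(0.163)), (312, np.float64(0.482), np.float64(-0.24), np.float64(0.163)), (318, np.float64(0.485), np.float64(-0.239), np.float64(0.164)), (324, np.float64(0.487), np.float64(-0.24), np.float64(0.164)), (330, np.float64(0.49), np.float64(-0.24), np.float64(0.164)), (336, np.float64(0.493), np.float64(-0.244), np.float64(0.157)), (342, np.float64(0.495), np.float64(-0.244), np.float64(0.157)), (350, np.float64(0.503), np.float64(-0.263), np.float64(0.124))]
```

The wrist depth shows the shut fingertip at z≈0.137 while the TCP reads 0.1225, so the tip really ends about 14 mm behind the TCP. It is also only about 18 mm thick. That explains the missed contact. I'll back off, go 28 mm lower and push.

Emit:
play_rows([
  [[0,-0.7,0],[0,0,0],1],
  [[0,-0.6,0],[0,0,0],1],
  [[0,0,0.6],[0,0,0],1],
  [[0,0,0.5],[0,0,0],1],
  [[0,0.3,0],[0,0,0],1],
  [[0,0.3,0],[0,0,0],1],
  [[0,0.15,0],[0,0,0],1],
  [[0,0.15,0],[0,0,0],1],
  [[0,0,0],[0,0,0],1],
])

```text
clock: 8.5
position: [0.4741, -0.2513, 0.0948]
tool_rot: [-3.139, -0.0, 1.556]
force: [-6.0, 0.7, -0.5]
grip_width: 0.0002
finger_force: 3.4
```

Contact now reads -6 N. I'll follow the arc.

Emit:
play_rows([
  [[0,0.257,-0.236],[0,0,0],1],
  [[0,0.277,-0.213],[0,0,0],1],
  [[0,0.294,-0.187],[0,0,0],1],
  [[0,0.31,-0.161],[0,0,0],1],
  [[0,0.322,-0.134],[0,0,0],1],
  [[0,0.333,-0.105],[0,0,0],1],
  [[0,0.341,-0.076],[0,0,0],1],
  [[0,0.346,-0.046],[0,0,0],1],
])

```text
clock: 9.5
position: [0.5367, -0.2528, 0.1241]
tool_rot: [-3.14, 0.0, 1.556]
force: [-3.6, -2.6, 0.3]
grip_width: -0.0001
finger_force: 2.4
```

Emit:
play_rows([
  [[0,0.349,-0.015],[0,0,0],1],
  [[0,0.349,0.015],[0,0,0],1],
  [[0,0.346,0.046],[0,0,0],1],
  [[0,0.341,0.076],[0,0,0],1],
  [[0,0.25,0.08],[0,0,0],1],
  [[0,0.25,0.09],[0,0,0],1],
  [[0,0.16,0.07],[0,0,0],1],
  [[0,0.16,0.07],[0,0,0],1],
  [[0,0.15,0.08],[0,0,0],1],
  [[0,0.15,0.09],[0,0,0],1],
  [[0,0.15,0.09],[0,0,0],1],
  [[0,0,0],[0,0,0],1],
])

```text
clock: 11.0
position: [0.5969, -0.2533, 0.1042]
tool_rot: [-3.128, -0.001, 1.555]
force: [-34.1, 1.5, 2.5]
grip_width: 0.0001
finger_force: 17.4
```

```bash
cat >> h.py <<'E'
def wcloud(f):
    K=f["camera_matrix"];d=f["depth"];v,u=np.mgrid[0:400,0:640];dx=(u-K[0,2])/K[0,0];dy=(v-K[1,2])/K[1,1];r=np.hypot(dx,dy)+1e-9
    tt=np.tan(np.clip(r,0,1.45));c=np.stack([dx/r*tt*d,dy/r*tt*d,d],-1);return (c-f["t"])@f["R"]
E
python3 - <<'E'
from h import *
f=grab_frame("wrist");a=grab_frame("scene");b=grab_frame("side")
cv2.imwrite("pics/m2.png",np.vstack([cv2.resize(f["pixels"][0:300,150:550],(400,300)),cv2.resize(np.hstack([a["pixels"][180:300,230:390],b["pixels"][140:260,230:390]]),(800,300),interpolation=3)[:, :400]])[...,::-1] if 0 else np.hstack([cv2.resize(f["pixels"][0:300,200:500],(420,420)),cv2.resize(a["pixels"][180:300,240:348],(378,420),interpolation=3)])[...,::-1])
W=wcloud(f)
# tray / plate section in loader xz
for y in(-.20,-.17,-.14,-.10):
    for lo in np.arange(.05,.165,.01):
        m=(abs(W[...,1]-y)<.004)&(abs(W[...,2]-lo)<.003)&(W[...,0]>.5)&(W[...,0]<.62)
        if m.sum()>3:print(y,round(lo,3),m.sum(),np.percentile(W[m][:,0],[5,50,95]).round(4))
C=cloud(a)
m=(C[...,2]>.125)&(C[...,0]>.5)&(C[...,0]<.62)&(C[...,1]<-.03)&(C[...,1]>-.22);print(m.sum(),np.percentile(C[m],[2,50,98],axis=0).round(4))
m=(W[...,2]>.140)&(W[...,2]<.17)&(W[...,0]>.5)&(W[...,0]<.60)&(W[...,1]<0)&(W[...,1]>-.23);print(m.sum(),np.percentile(W[m],[1,50,99],axis=0).round(4))
E
```

```text
-0.2 0.05 144 [0.5648 0.5804 0.5837]
-0.2 0.06 46 [0.5627 0.5636 0.5641]
-0.2 0.07 47 [0.5608 0.5619 0.5623]
-0.2 0.08 47 [0.5592 0.5601 0.5605]
-0.2 0.09 60 [0.5576 0.5582 0.5588]
-0.2 0.1 76 [0.5556 0.5565 0.5571]
-0.2 0.11 81 [0.5537 0.5548 0.5553]
-0.2 0.12 193 [0.5478 0.5509 0.5535]
-0.17 0.05 129 [0.5759 0.581  0.5843]
-0.17 0.06 29 [0.5742 0.5747 0.5752]
-0.17 0.07 37 [0.5724 0.5728 0.5737]
-0.17 0.08 54 [0.5705 0.5711 0.5717]
-0.17 0.09 61 [0.5685 0.5694 0.57  ]
-0.17 0.1 61 [0.5668 0.5675 0.5681]
-0.17 0.11 83 [0.5651 0.5658 0.5664]
-0.17 0.12 99 [0.5634 0.564  0.5646]
-0.17 0.13 124 [0.5616 0.5622 0.563 ]
-0.17 0.14 151 [0.5598 0.5604 0.5611]
-0.17 0.15 253 [0.5489 0.5585 0.5594]
-0.14 0.05 125 [0.5768 0.5819 0.5851]
-0.14 0.06 36 [0.5746 0.5752 0.5761]
-0.14 0.07 34 [0.573  0.5736 0.574 ]
-0.14 0.08 57 [0.5712 0.5719 0.5727]
-0.14 0.09 51 [0.5697 0.5703 0.5711]
-0.14 0.1 66 [0.5679 0.5685 0.5693]
-0.14 0.11 84 [0.5658 0.5667 0.5675]
-0.14 0.12 94 [0.5641 0.5648 0.5657]
-0.14 0.13 111 [0.5622 0.563  0.5637]
-0.14 0.14 142 [0.5604 0.5612 0.5619]
-0.14 0.15 191 [0.5497 0.5592 0.5601]
1311 [[ 0.5033 -0.2192  0.1281]
 [ 0.5597 -0.1994  0.4842]
 [ 0.6168 -0.0547  0.5721]]
6063 [[ 0.5487 -0.191   0.1403]
 [ 0.5575 -0.1649  0.1531]
 [ 0.5611 -0.1379  0.1555]]
```

View pics/m2.png

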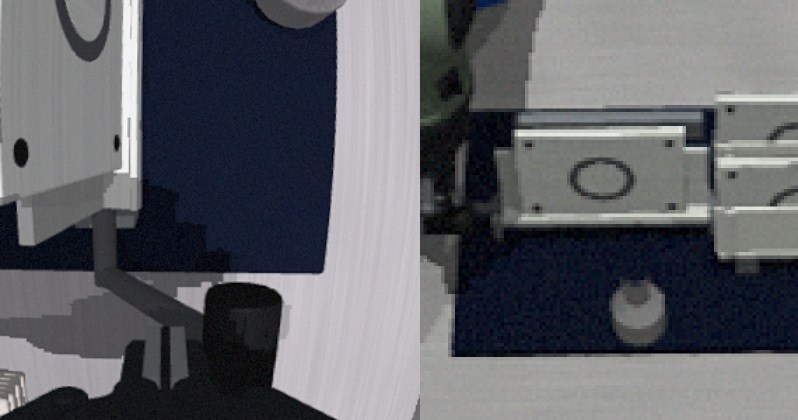

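The tray face slope is 0.18, which matches 10° lean, so it is fully up. The plate stands on the lip with its trailing end at y≈-0.191, its mid-plane at x≈0.556 and its top at z≈0.155. Now I'll move behind its trailing end, above the tray edge.

Emit:
play_rows([
  [[0,-0.4,-0.05],[0,0,0],1],
  [[0,-0.6,-0.15],[0,0,0],1],
  [[0,-0.6,-0.12],[0,0,0],1],
  [[0.6,-0.1,0],[0,0,0],1],
  [[0.8,0,0],[0,0,0],1],
  [[0.2,0,0],[0,0,0],1],
  [[0,0,0],[0,0,0],1],
])

```text
clock: 12.02
position: [0.5617, -0.212, 0.1147]
tool_rot: [3.141, -0.0, 1.558]
force: [-0.1, 0.3, 0.3]
grip_width: -0.0003
finger_force: 0.0
```

Emit:
play_rows([
  [[0.1,-0.2,0.08],[0,0,0],1],
  [[0.25,0,0],[0,0,0],1],
  [[0.25,0,0],[0,0,0],1],
  [[0.25,0,0],[0,0,0],1],
  [[0.25,0,0],[0,0,0],1],
  [[0.25,0,0],[0,0,0],1],
  [[0.25,0,0],[0,0,0],1],
  [[0.25,0,0],[0,0,0],1],
])

```text
clock: 13.02
position: [0.5569, -0.1661, 0.1127]
tool_rot: [-3.142, 0.0, 1.556]
force: [-0.8, -4.3, 1.0]
grip_width: 0.0003
finger_force: 2.6
```

```bash
cat > sec.py <<'E'
from h import *
f=grab_frame("wrist");W=wcloud(f);o=bot.observe();print(o["clock"],o["position"].round(4),o["force"].round(1))
for y in np.arange(-.21,.15,.02):
    s=[]
    for lo in(.07,.10,.125,.135,.145,.152):
        m=(abs(W[...,1]-y)<.004)&(abs(W[...,2]-lo)<.003)&(W[...,0]>.535)&(W[...,0]<.59)
        s.append(f"{np.median(W[m][:,0]):.4f}" if m.sum()>3 else "-")
    print(round(y,3),*s)
m=(W[...,2]>.146)&(W[...,2]<.17)&(W[...,0]>.54)&(W[...,0]<.575)&(W[...,1]>o["position"][1]+.0135)&(W[...,1]<.2);print("top y,z",np.percentile(W[m],[1,50,99],axis=0).round(4).tolist() if m.any() else 0)
E
python3 sec.py
```

```text
13.075 [ 0.557  -0.1651  0.1128] [-0.7 -3.8  1.2]
-0.21 - - - - - -
-0.19 - - - - - -
-0.17 - - - - - -
-0.15 0.5739 0.5679 0.5635 0.5617 0.5602 0.5534
-0.13 - 0.5684 0.5640 0.5623 0.5607 0.5539
-0.11 0.5740 0.5690 0.5645 0.5629 0.5608 0.5547
-0.09 - 0.5703 0.5652 0.5630 0.5614 0.5551
-0.07 - 0.5705 0.5654 0.5637 0.5621 0.5555
-0.05 0.5751 0.5701 0.5658 0.5642 0.5624 0.5557
-0.03 0.5760 - - - - -
-0.01 - - - - - -
0.01 - - - - - -
0.03 - - - - - -
0.05 - - - - - -
0.07 - - - - - -
0.09 - - - - - -
0.11 - - - - - -
0.13 - - - - - -
top y,z [[0.5494, -0.1504, 0.1468], [0.5555, -0.0988, 0.154], [0.5614, -0.0538, 0.1558]]
```

Emit:
play_rows([
  [[0.25,0,0],[0,0,0],1],
  [[0.25,0,0],[0,0,0],1],
  [[0.25,0,0],[0,0,0],1],
  [[0.25,0,0],[0,0,0],1],
  [[0.25,0,0],[0,0,0],1],
  [[0.25,0,0],[0,0,0],1],
  [[0.25,0,0],[0,0,0],1],
])

```text
clock: 13.95
position: [0.5577, -0.1237, 0.1132]
tool_rot: [3.141, 0.001, 1.555]
force: [-1.9, -12.1, 9.6]
grip_width: 0.0001
finger_force: 5.8
```

```bash
python3 sec.py
```

```text
14.0 [ 0.5579 -0.1225  0.1132] [-1.2 -6.6  6.7]
-0.21 - 0.5564 - - - -
-0.19 - 0.5566 - - - -
-0.17 - - - - - -
-0.15 - - - - - -
-0.13 - - - - - -
-0.11 0.5748 0.5688 0.5643 0.5630 0.5614 0.5562
-0.09 0.5743 0.5693 0.5648 0.5631 0.5615 0.5542
-0.07 0.5749 0.5699 0.5654 0.5637 0.5621 0.5555
-0.05 0.5756 0.5712 0.5661 0.5643 0.5623 0.5560
-0.03 - 0.5714 0.5664 0.5645 0.5629 0.5566
-0.01 0.5454 0.5398 0.5671 0.5649 0.5633 0.5576
0.01 0.5451 0.5390 - - - -
0.03 - - - - - -
0.05 - - - - - -
0.07 - - - - - -
0.09 - - - - - -
0.11 - - - - - -
0.13 - - - - - -
top y,z [[0.5503, -0.1076, 0.1467], [0.5564, -0.0564, 0.1541], [0.5623, -0.0112, 0.156]]
```

```bash
cat > top.py <<'E'
from h import *
f=grab_frame("wrist");W=wcloud(f);o=bot.observe();print(o["position"].round(4),o["force"].round(1))
for y in np.arange(-.13,.15,.02):
    m=(abs(W[...,1]-y)<.008)&(W[...,2]>.13)&(W[...,2]<.18)&(W[...,0]>.53)&(W[...,0]<.582)&(W[...,1]>o["position"][1]+.0135)
    if m.sum()>20:print(round(y,3),m.sum(),np.percentile(W[m][:,2],[90,97]).round(4))
E
python3 top.py
```

```text
[ 0.5579 -0.1225  0.1132] [ 0.9 -3.8  3.4]
-0.11 769 [0.1746 0.1766]
-0.09 1243 [0.1558 0.1562]
-0.07 1457 [0.1555 0.1559]
-0.05 1533 [0.1552 0.1557]
-0.03 1508 [0.1549 0.1554]
-0.01 853 [0.1545 0.155 ]
```

Emit:
play_rows([
  [[0.15,0,0.1],[0,0,0],1],
  [[0.15,0,0],[0,0,0],1],
  [[0.15,0,0],[0,0,0],1],
  [[0.15,0,0],[0,0,0],1],
  [[0.15,0,0],[0,0,0],1],
])

```text
clock: 14.68
position: [0.5585, -0.1051, 0.1108]
tool_rot: [3.14, 0.001, 1.555]
force: [0.9, -10.0, 7.9]
grip_width: 0.0
finger_force: 5.3
```

```bash
python3 top.py
```

```text
[ 0.5585 -0.1044  0.1108] [ 1.3 -9.6  6.5]
-0.09 750 [0.1699 0.1731]
-0.07 1345 [0.1555 0.1559]
-0.05 1533 [0.1552 0.1556]
-0.03 1587 [0.1548 0.1553]
-0.01 1578 [0.1546 0.155 ]
0.01 594 [0.1541 0.1547]
```

Emit:
play_rows([
  [[0.22,0,0],[0,0,0],1],
  [[0.22,0,0],[0,0,0],1],
  [[0.22,0,0],[0,0,0],1],
  [[0.22,0,0],[0,0,0],1],
  [[0.22,0,0],[0,0,0],1],
  [[0.22,0,0],[0,0,0],1],
  [[0.22,0,0],[0,0,0],1],
  [[0.22,0,0],[0,0,0],1],
])

```text
clock: 15.72
position: [0.5588, -0.0599, 0.1103]
tool_rot: [3.141, 0.0, 1.556]
force: [2.3, -5.9, -1.3]
grip_width: -0.0001
finger_force: 2.7
```

```bash
python3 top.py
```

```text
[ 0.5587 -0.059   0.1103] [ 2.8 -2.8 -0.3]
-0.05 310 [0.1705 0.173 ]
-0.03 1294 [0.1549 0.1555]
-0.01 1492 [0.1546 0.1551]
0.01 1624 [0.1543 0.1548]
0.03 1620 [0.1541 0.1546]
0.05 1112 [0.1538 0.1543]
```

Emit:
play_rows([
  [[0.2,0,0],[0,0,0],1],
  [[0.2,0,0],[0,0,0],1],
  [[0.2,0,0],[0,0,0],1],
  [[0.2,0,0],[0,0,0],1],
  [[0.2,0,0],[0,0,0],1],
  [[0.12,0,0],[0,0,0],1],
  [[0.1,0,0],[0,0,0],1],
  [[0,0,0],[0,0,0],1],
])

```text
clock: 16.77
position: [0.5588, -0.0291, 0.1101]
tool_rot: [-3.141, -0.0, 1.557]
force: [-0.4, -1.6, -2.3]
grip_width: -0.0002
finger_force: 0.9
```

Emit:
play_rows([
  [[0.08,0,0],[0,0,0],1],
  [[0.08,0,0],[0,0,0],1],
  [[0.08,0,0],[0,0,0],1],
  [[0,0,0],[0,0,0],1],
])

```text
clock: 17.27
position: [0.559, -0.0231, 0.1102]
tool_rot: [-3.142, -0.0, 1.557]
force: [0.2, -2.0, -1.0]
grip_width: -0.0
finger_force: 1.0
```

Emit:
play_rows([
  [[0.06,0,0],[0,0,0],1],
  [[0.06,0,0],[0,0,0],1],
  [[0.06,0,0],[0,0,0],1],
  [[0,0,0],[0,0,0],1],
])

```text
clock: 17.77
position: [0.559, -0.0227, 0.1102]
tool_rot: [-3.141, 0.004, 1.553]
force: [0.9, -22.9, 0.8]
grip_width: 0.0001
finger_force: 11.3
```

Firm stop at 23 N, with the trailing end where home should be. I'll back off, rise, go over to the lever and check the plate on the way.

Emit:
play_rows([
  [[-0.3,0,0],[0,0,0],1],
  [[-0.5,0,-0.6],[0,0,0],1],
  [[-0.3,0.1,-1],[0,0,0],1],
  [[-1,0.55,0],[0,0,0],1],
  [[-1,0.55,0],[0,0,0],1],
  [[-1,0.55,0],[0,0,0],1],
  [[-1,0.55,0],[0,0,0],1],
  [[-1,0.55,0],[0,0,0],1],
  [[-1,0.55,0],[0,0,0],1],
  [[-1,0.55,0],[0,0,0],1],
  [[-1,0.55,0],[0,0,0],1],
  [[0,0,0],[0,0,0],1],
])

```text
clock: 19.27
position: [0.6685, -0.2504, 0.1508]
tool_rot: [3.141, 0.0, 1.554]
force: [-0.6, 0.3, -1.0]
grip_width: 0.0001
finger_force: 0.0
```

```bash
python3 - <<'E'
from h import *
a=grab_frame("scene");b=grab_frame("side");w=grab_frame("wrist")
cv2.imwrite("pics/m3.png",np.hstack([cv2.resize(a["pixels"][180:300,240:390],(400,320),interpolation=3),cv2.resize(b["pixels"][150:260,240:377],(399,320),interpolation=3)])[...,::-1])
W=wcloud(w)
for n,C in(("scene",cloud(a)),("side",cloud(b)),("wrist",W)):
    for k,(x0,x1) in dict(front=(.505,.538),mid=(.543,.576),back=(.581,.614)).items():
        m=(C[...,2]>.145)&(C[...,2]<.165)&(C[...,0]>x0)&(C[...,0]<x1)&(C[...,1]>-.2)&(C[...,1]<.2)
        if m.sum()>5:print(n,k,m.sum(),np.percentile(C[m],[1,50,99],axis=0).round(4).tolist())
m=(W[...,2]>.10)&(W[...,2]<.15)&(W[...,0]>.58)&(W[...,0]<.66)&(W[...,1]<-.215)&(W[...,1]>-.28);print("sleeve",np.percentile(W[m],[2,50,98],axis=0).round(4).tolist())
E
```

```text
scene front 63 [[0.5161, -0.0136, 0.1451], [0.5218, 0.0798, 0.1469], [0.528, 0.1332, 0.1519]]
scene mid 189 [[0.5505, -0.0147, 0.1451], [0.5592, 0.0593, 0.1503], [0.5667, 0.1327, 0.158]]
scene back 264 [[0.5882, -0.0162, 0.1451], [0.5984, 0.0593, 0.1557], [0.6057, 0.1321, 0.1635]]
side front 71 [[0.5126, -0.0089, 0.1451], [0.5186, 0.0642, 0.1475], [0.5258, 0.1369, 0.1546]]
side mid 126 [[0.5474, -0.0097, 0.1454], [0.5558, 0.0674, 0.1524], [0.5655, 0.1384, 0.1586]]
side back 148 [[0.5876, -0.0135, 0.1459], [0.5937, 0.0636, 0.1577], [0.6014, 0.1363, 0.1642]]
sleeve [[0.6098, -0.2683, 0.1196], [0.6238, -0.2435, 0.138], [0.6339, -0.2258, 0.141]]
```

View pics/m3.png

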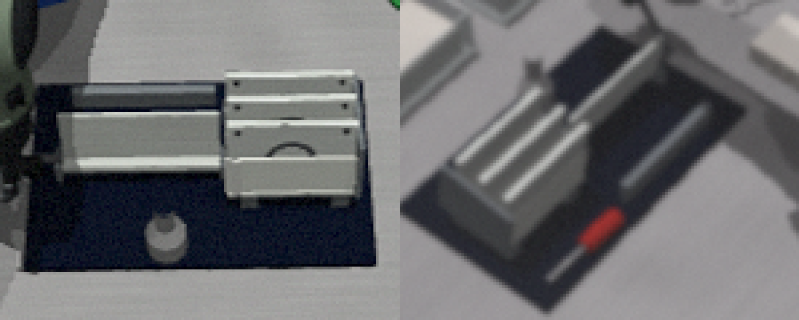

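The plate's y-extent matches both neighbours in both views, so it is home. In the picture the three plates are in line in the rack (crop x 225–357), and the tray is empty and up. Now I'll lower the tray from the +x side of the grip.

Emit:
play_rows([
  [[0,0,0.85],[0,0,0],1],
  [[0,0,0.84],[0,0,0],1],
  [[0,-0.5,0],[0,0,0],1],
  [[0,-0.45,0],[0,0,0],1],
  [[0,-0.294,-0.187],[0,0,0],1],
  [[0,-0.31,-0.161],[0,0,0],1],
  [[0,-0.322,-0.134],[0,0,0],1],
  [[0,-0.333,-0.105],[0,0,0],1],
  [[0,-0.341,-0.076],[0,0,0],1],
  [[0,-0.346,-0.046],[0,0,0],1],
  [[0,-0.349,-0.015],[0,0,0],1],
])

```text
clock: 20.8
position: [0.5864, -0.247, 0.126]
tool_rot: [-3.141, 0.0, 1.556]
force: [1.1, 1.1, 0.4]
grip_width: -0.0001
finger_force: 0.8
```

Emit:
play_rows([
  [[0,-0.349,0.015],[0,0,0],1],
  [[0,-0.346,0.046],[0,0,0],1],
  [[0,-0.341,0.076],[0,0,0],1],
  [[0,-0.333,0.105],[0,0,0],1],
  [[0,-0.322,0.134],[0,0,0],1],
  [[0,-0.31,0.161],[0,0,0],1],
  [[0,-0.294,0.187],[0,0,0],1],
  [[0,-0.277,0.213],[0,0,0],1],
  [[0,-0.2,0.18],[0,0,0],1],
  [[0,0,0],[0,0,0],1],
])

```text
clock: 22.05
position: [0.5198, -0.2459, 0.0986]
tool_rot: [3.137, 0.0, 1.557]
force: [10.1, 0.5, 3.2]
grip_width: 0.0001
finger_force: 5.3
```

Emit:
play_rows([
  [[0,-0.1,0.05],[0,0,0],1],
  [[0,-0.1,0],[0,0,0],1],
  [[0,-0.08,0],[0,0,0],1],
  [[0,0,0],[0,0,0],1],
])

```text
clock: 22.55
position: [0.5186, -0.2459, 0.0998]
tool_rot: [3.126, 0.002, 1.558]
force: [33.9, -1.0, 10.9]
grip_width: -0.0
finger_force: 17.7
```

At the stop with 34 N. I'll retreat and verify.

Emit:
play_rows([
  [[0,0.5,-0.2],[0,0,0],1],
  [[0,0.5,-0.8],[0,0,0],1],
  [[-0.5,0,-1],[0,0,0],1],
  [[-0.5,0,-1],[0,0,0],1],
  [[-0.5,0,-1],[0,0,0],1],
  [[0,0,-1],[0,0,0],1],
  [[0,0,0],[0,0,0],1],
])

```text
clock: 23.42
position: [0.5355, -0.2842, 0.2231]
tool_rot: [3.14, 0.001, 1.556]
force: [1.4, 0.5, -0.6]
grip_width: 0.0003
finger_force: 0.0
```

```bash
python3 - <<'E'
from h import *
a=grab_frame("scene");b=grab_frame("side");w=grab_frame("wrist")
cv2.imwrite("pics/m4.png",np.hstack([cv2.resize(w["pixels"][0:240,200:520],(480,360)),cv2.resize(a["pixels"][180:300,240:346],(318,360),interpolation=3)])[...,::-1])
W=wcloud(w)
m=(W[...,2]>.09)&(W[...,2]<.15)&(W[...,0]>.46)&(W[...,0]<.66)&(W[...,1]<-.215)&(W[...,1]>-.28);print("sleeve",np.percentile(W[m],[2,50,98],axis=0).round(4).tolist())
for x in(.50,.51,.52,.53,.54,.55,.56):
    m=(abs(W[...,0]-x)<.003)&(W[...,1]>-.2)&(W[...,1]<-.08)&(W[...,2]>.03);print(x,np.median(W[m][:,2]).round(4) if m.any() else 0)
for n,C in(("scene",cloud(a)),("side",cloud(b))):
    for k,(x0,x1) in dict(front=(.505,.538),mid=(.543,.576),back=(.581,.614)).items():
        m=(C[...,2]>.145)&(C[...,2]<.165)&(C[...,0]>x0)&(C[...,0]<x1)&(C[...,1]>-.2)&(C[...,1]<.2)
        if m.sum()>5:print(n,k,m.sum(),np.percentile(C[m],[1,50,99],axis=0).round(4).tolist())
E
```

```text
sleeve [[0.4833, -0.2652, 0.0926], [0.4986, -0.2442, 0.1256], [0.5243, -0.2234, 0.129]]
0.5 0.0447
0.51 0.0448
0.52 0.0447
0.53 0.0448
0.54 0.0449
0.55 0.0448
0.56 0.0447
scene front 80 [[0.5157, -0.0112, 0.145], [0.5226, 0.0616, 0.1469], [0.53, 0.1327, 0.1516]]
scene mid 191 [[0.5492, -0.015, 0.1452], [0.5591, 0.0589, 0.1503], [0.567, 0.132, 0.1574]]
scene back 265 [[0.5895, -0.016, 0.1454], [0.5985, 0.0594, 0.1551], [0.6054, 0.1318, 0.1631]]
side front 63 [[0.5127, -0.0096, 0.1452], [0.5186, 0.0739, 0.1478], [0.5266, 0.1388, 0.1548]]
side mid 118 [[0.5504, -0.0101, 0.1454], [0.5558, 0.0636, 0.1521], [0.5637, 0.1361, 0.1588]]
side back 148 [[0.5859, -0.0117, 0.1458], [0.5926, 0.0661, 0.1579], [0.6008, 0.1378, 0.1642]]
```

View pics/m4.png

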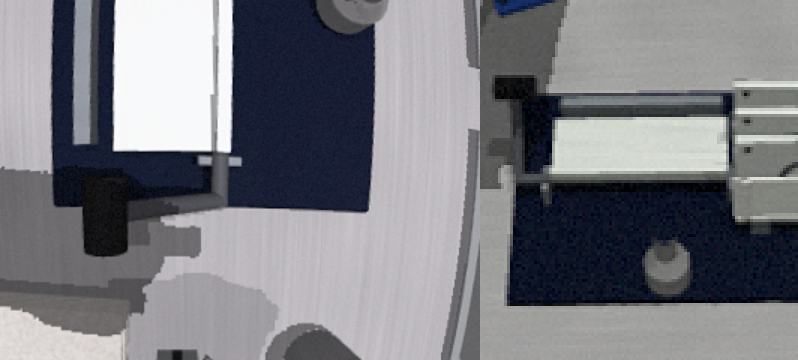

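The tray is flat at z 0.0447–0.0449 across its width, and the grip is back where it started (crop (105,215)). The plate is home in the rack and the arm is touching nothing.

```bash
python3 -c "
from workcell import bot
print(bot.job_done())"
```

```text
the job is handed in; nothing more can be done
None
```

The plate is fully home in the middle slot against the end stop, the tray is flat again, nothing else was moved as far as the pictures show, and I handed the job in at about 23.6 s of the 58 s allowed.

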